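# Snap the lock cap onto the spool stand and keep it pressed

## Robot

A 6-joint arm with a two-finger parallel gripper is mounted at the origin on the work surface. World frame = base frame: x ahead of the robot, y to its left, z up, the work surface at z = 0. Lengths are in m, angles in rad, forces in N, time in s.
With the tool pointing down it reaches from about 0.4 to 0.925 m from the base axis. Payload 12.5 kg.
Tool frame: the origin (TCP) lies at the very end of the fingers, on their centre line; the grasp point (between the pads) lies 19 mm behind it; x points along the fingers, y is the direction in which the jaws open and shut, and the axes are right-handed (so a half turn about x gives the same grasp; the last joint's range is limited). The gripper opens to 95 mm and grips with 3 to 60 N. Pads are 20 mm wide; open, the fingers measure 119 mm over their backs; the gripper's body (75 mm by 180 mm) begins 59 mm behind the grasp point.
Start: joints at [-0.106, 0.491, 1.559, -0, 1.092, -0.106], TCP at [0.625, 0, 0.215] pointing down, gripper open.
Joint ranges: [-3.1, 3.1], [-0.84, 2.19], [0.05, 2.79], [-1.13, 4.28], [0.06, 2.93], [-2.69, 2.69]. Speed limits (rad/s): [2.22, 2.22, 2.79, 3.14, 3.14, 3.14].

## Interface

Orientations are given as [roll, pitch, yaw] about the fixed x, y, z axes, in that order (R = Rz(yaw) Ry(pitch) Rx(roll)).
In Python, from station import sense, snapshot, hand_in gives the robot as it stands. The module is installed in compiled form; this text tells all that it offers.
- The arm moves only by the tool play_rows, never from a script. Its argument "rows" is a list that holds one entry, the list of rows, each a list of 7 numbers: the turn, a rotation vector about the tool's x, y, z scaled (see below), then the shift along the tool's x, y, z scaled (see below), then the closure, from -1 (fully open) to 1 (shut). A call has 1 to 12 rows; each row shifts and turns the pose as measured when the row begins, along the tool's axes as they then stand; what a row does not reach is not made up. The controller multiplies each number of a shift by 0.75 m and each number of a turn by 2 pi rad. A row lasts 1/8 s, in which the tool goes at most 62.5 mm and 10.7 degrees, less where a joint would pass 70% of its speed; a pose out of reach is approached as far as the arm can. A call with a number of a shift or a turn outside -1 to 1 is refused whole. A call with a gripper value outside its range is refused whole. The fingers move at their own pace and stop on an object; "squeeze" is the grip in N (left out, the last holds). Time passes only in rows, so rows that do not move let the fingers close. It gives the time, the measured TCP pose, the force and the opening at its end, in the units of the state.
- sense(): the state, without advancing time (a new reading comes with each control period).
- snapshot(name): name is "scene" or "side" or "wrist"; returns a dict with "color" (480x640x3 uint8, red, green, blue), "K" (3x3 intrinsics, pixels), "R" (3x3) and "t" (3): a world point X has camera coordinates R X + t; the wrist camera has in their place "T_tool_cam" (4x4, takes a point from camera to tool coordinates, whose origin is the TCP and whose axes are the tool frame's). Camera axes: x right, y down, z forward; pixel columns grow to the right and rows downward; lengths in m; the calibration is good to about 2 mm. A picture is of the moment at which its call begins: read the wrist's pose just before it. There is no depth.
- hand_in(): hands the job in, once; it reports no verdict.
The state is a dict: "t": time; "joint_positions": joint angles; "qd": joint speeds; "joint_torque": joint torques, N m; "eef_pos": TCP position; "ee_rot": TCP orientation; "contact_force": force on the tool from outside, world axes, zero at the start; "wrist_torque": the same for the moment, N m; "gripper_width": finger opening in m.
Only numpy, scipy, OpenCV 4.12 (cv2) and the standard library are available. Lean on these libraries where they do the work, as an engineer would, in place of code of your own. Each camera call takes 0.05 s, during which the arm holds its last target.

## Task

One spindle of the spool stand still lacks its lock cap. Pick up the loose cap, push it straight down over the bare stud until it clicks past the catch balls, and do not stop at the click: keep pressing so that the sprung washer under the cap is squeezed well down, and finish like that, with the gripper still pressing the cap down. Leave the carton, spare spool, screwdriver and parts tray where they are.

Things in the scene. Friction and masses are not known exactly. Their poses are not given: they have to be found in the camera images.
- cap_center (a point): loose white plastic snap cap, stands upright on the table, mouth down; point on its axis (z, up), half-way up: 29 mm above its underside. Ribbed round skirt 50 mm across, 34 mm tall, with a flat shoulder on top. On the shoulder a grip bar 25 mm tall, 36 mm long along the cap's x, 16 mm thick along its y (grasp across y); it spans 5 to 30 mm above this point. About 60 g.
- cap: the same cap; origin at the centre of its underside, same axes. Its mouth is a funnel, 31 mm narrowing to 25 mm over 4 mm, then a 3 mm high lip of 25 mm bore, then a 32 mm wide cavity whose roof is 30 mm above the underside. The bore is round: any yaw fits.
- stud_top (a point): centre of the top of the bare steel stud. Stud 22 mm across, tapering to 12 mm over its top 5 mm; four sprung balls stick out 3.5 mm, centred 10 mm below this point. Cap underside below this point: 10 mm meets balls; 11-14 mm push peaks at about 7-10 N, then falls; 16-21 mm balls pull cap down (click); 22 mm touches the sprung washer; 27 mm washer at its stop.
- stand: fixed spool stand, origin on the table under the middle of its grey plate (110 mm along x, 250 mm along y). Two empty spools (90 mm flanges, top 74 mm above the table) stand at y = +65 and -65 mm. The bare stud is on the +y one, its top 104 mm above the table; the -y one already wears an identical cap, top 136 mm above the table.
- seat (a joint): travel of the sprung steel washer (48 mm disc round the bare stud) in m: 0 free, grows as it is squeezed down, 0.005 at its stop. It takes about 3 N to start it and about 10 N to reach the stop.
- carton: cardboard carton 90 x 130 x 60 mm, origin under its centre; bystander
- driver: screwdriver 200 mm long, lying on the table; bystander
- tray: open grey parts tray 140 x 100 x 45 mm, origin under its centre; bystander
- spare: spare empty spool standing on the table, 90 mm flanges, 60 mm tall, origin under its centre; bystander
There are look-alikes about, which are no part of the job. Of the things shaped like the cap, the white one is meant.

How it is judged:
By the outcome, as a careful person would: the job done as asked, in the order asked, and still so for the second after the job is handed in, while the arm keeps its last pose, push and grip.
It also fails if it takes over 45 s, if anything falls off the work surface, if the arm or the gripper's body presses on something with over 40 N, if the wrist force passes 120 N, or if a joint passes its speed limit or range.

## Working session

There is one attempt and no reset: what is moved stays moved. The work goes in short steps, Python scripts to look and compute and a tool call to move; the robot and the scene stay as the last step left them, time stands still between calls to the robot, and variables do not carry over. Pictures are saved under pics/ and viewed, and the job is handed in when it is done.

Besides the shell and the picture viewer there is one more tool, called as name([rows], argument=value, ...), one row to a line, values as JSON. play_rows: Moves the arm, as the interface text tells. Shifts and turns lie within -1 to 1; 1 stands for 0.75 m of shift or 2 pi rad of turn. Its arguments: {"type":"object","properties":{"rows":{"type":"array"},"squeeze":{"type":"number"}},"required":["rows"]}

```bash
mkdir -p pics; python3 - <<'E'
from station import sense,snapshot
import cv2,json,numpy as np
s=sense()
print({k:np.round(v,4).tolist() for k,v in s.items()})
d={}
for n in("scene","side","wrist"):
    p=snapshot(n);cv2.imwrite(f"pics/{n}0.png",p["color"][:,:,::-1])
    d[n]={k:np.array(v).tolist() for k,v in p.items() if k!="color"}
    print(n,{k:np.round(v,3).tolist() for k,v in d[n].items()})
json.dump(d,open("cal.json","w"))
E
```

```text
{'t': 0.0, 'joint_positions': [-0.1056, 0.4916, 1.5595, 0.0, 1.0917, -0.1056], 'qd': [-0.001, -0.0001, 0.0005, 0.0008, -0.0016, -0.0007], 'joint_torque': [-0.001, -61.2641, -25.8175, 0.0693, 0.0483, -0.0], 'eef_pos': [0.6248, 0.0001, 0.2141], 'ee_rot': [-1.6851, 1.5697, 3.0273], 'contact_force': [-0.7304, 0.6069, -0.4521], 'wrist_torque': [0.001, -0.0301, 0.0222], 'gripper_width': 0.0948}
scene {'K': [[614.442, 0.0, 315.941], [0.0, 614.442, 234.867], [0.0, 0.0, 1.0]], 'R': [[-0.16, 0.987, -0.011], [0.851, 0.132, -0.509], [-0.501, -0.091, -0.861]], 't': [0.094, -0.479, 1.675]}
side {'K': [[517.204, 0.0, 323.715], [0.0, 517.204, 234.431], [0.0, 0.0, 1.0]], 'R': [[-0.983, -0.182, -0.019], [-0.074, 0.488, -0.869], [0.168, -0.853, -0.494]], 't': [0.608, 0.128, 1.247]}
wrist {'K': [[428.806, 0.0, 320.423], [0.0, 428.806, 234.045], [0.0, 0.0, 1.0]], 'T_tool_cam': [[0.001, -0.267, 0.964, -0.171], [1.0, 0.001, -0.001, 0.0], [-0.001, 0.964, 0.267, -0.075], [0.0, 0.0, 0.0, 1.0]]}
```

View pics/scene0.png

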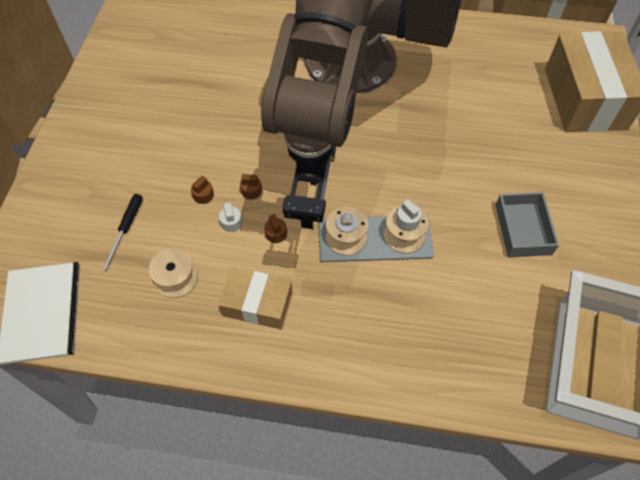

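View pics/side0.png

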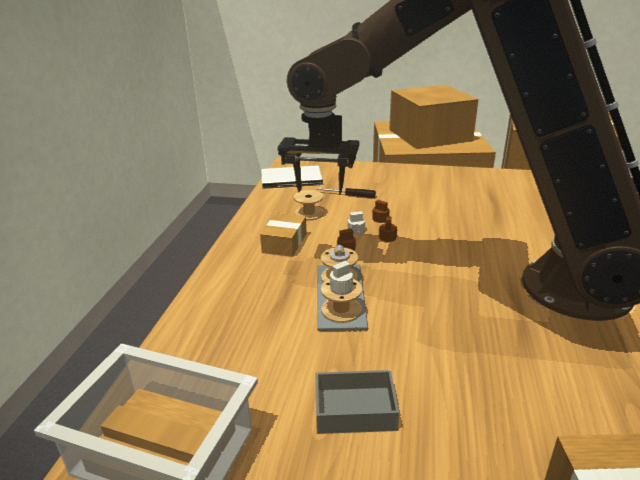

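View pics/wrist0.png

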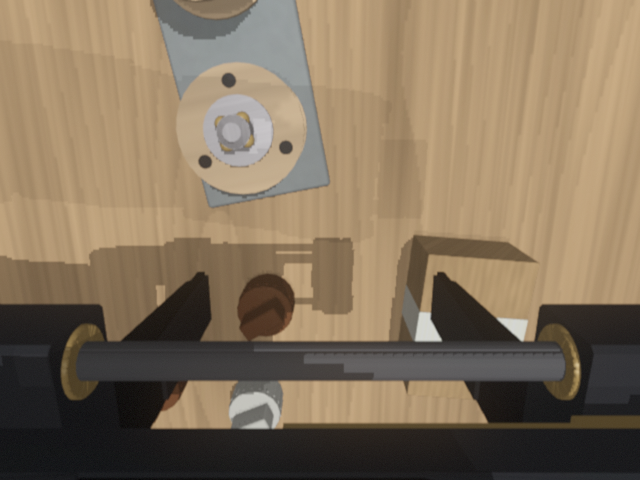

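The scene view shows four cap-shaped things: brown ones at (202,190), (251,187) and (275,229), and a white one at (230,216). Another white cap, at (408,215), is already on its spindle. The loose white one at (230,216) fits the description. The bare stud is at about (347,220). I'll enlarge both to confirm.

```bash
python3 - <<'E'
import cv2,numpy as np
a=cv2.imread("pics/scene0.png");b=cv2.imread("pics/side0.png")
c1=cv2.resize(a[190:245,195:265],None,fx=6,fy=6,interpolation=cv2.INTER_CUBIC)
c2=cv2.resize(a[195:250,315:385],None,fx=6,fy=6,interpolation=cv2.INTER_CUBIC)
d1=cv2.resize(b[195:255,325:395],None,fx=6,fy=6,interpolation=cv2.INTER_CUBIC)[:330]
cv2.imwrite("pics/crop1.png",cv2.resize(np.hstack([c1,c2]),(800,314)))
cv2.imwrite("pics/crop2.png",cv2.resize(b[200:300,315:415],(600,600),interpolation=cv2.INTER_CUBIC))
E
```

```text
(no output)
```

View pics/crop1.png

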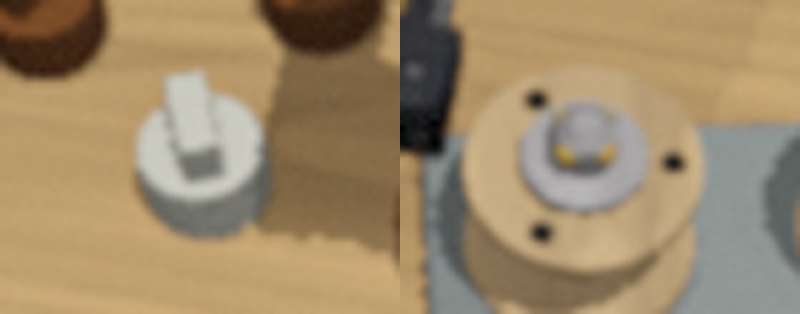

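View pics/crop2.png

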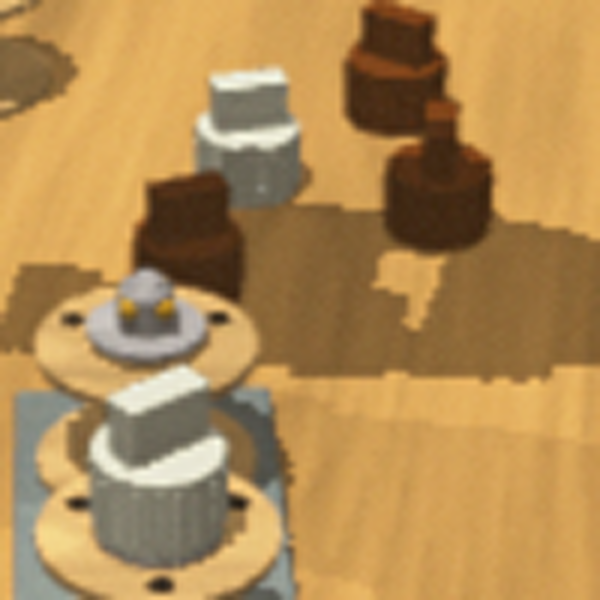

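The crops confirm it: the only loose white cap is at scene (230,215) and side (356,214), with its bar running roughly along the image column. The bare stud, with amber balls, is at scene (347,216) and side (339,247).

```bash
cat >h.py <<'E'
import json,numpy as np
from scipy.spatial.transform import Rotation as Ro
cal=json.load(open("cal.json"))
def ray(n,uv,pose=None):
    c=cal[n];d=np.linalg.inv(c["K"])@[*uv,1]
    if n=="wrist":
        T=np.array(c["T_tool_cam"]);Rt=Ro.from_euler("xyz",pose[1]).as_matrix();
        return Rt@T[:3,3]+pose[0],Rt@T[:3,:3]@d
    R=np.array(c["R"]);return -R.T@np.array(c["t"]),R.T@d
def atz(n,uv,z,pose=None):
    o,d=ray(n,uv,pose);return o+d*(z-o[2])/d[2]
def tri(rs):
    A=0;b=0
    for o,d in rs:
        d=d/np.linalg.norm(d);P=np.eye(3)-np.outer(d,d);A=A+P;b=b+P@o
    return np.linalg.solve(A,b)
E
python3 - <<'E'
from h import *
np.set_printoptions(precision=4,suppress=True)
p0=([0.6248,0.0001,0.2141],[-1.6851,1.5697,3.0273])
print(Ro.from_euler("xyz",p0[1]).as_matrix())
print("bar",atz("scene",(228.8,210),.059),atz("side",(356.5,213.7),.059),tri([ray("scene",(228.8,210)),ray("side",(356.5,213.7))]))
print("sh",atz("scene",(230.3,215.5),.034),atz("side",(356.4,221.3),.034),atz("wrist",(255,410),.034,p0))
print("stud",atz("scene",(347.4,216.5),.104),atz("side",(339.3,246.8),.104),atz("wrist",(232,131),.104,p0),tri([ray("scene",(347.4,216.5)),ray("side",(339.3,246.8))]))
c=lambda x,y:(195+x/5.714,190+y/5.714)
P=[atz("scene",c(*q),.059) for q in[(165,78),(203,70),(220,150),(183,158)]]
print(np.array(P)); l=(P[3]+P[2]-P[0]-P[1])/2;print(np.linalg.norm(l),np.degrees(np.arctan2(l[1],l[0])))
e=lambda x,y:(315+x/6,200+y/6)
P=[atz("side",e(*q),.059) for q in[(210,82),(285,70),(288,82),(215,95)]]
l=P[1]-P[0];print(l,np.degrees(np.arctan2(l[1],l[0])))
E
```

```text
[[-0.0011  1.      0.    ]
 [ 0.0001  0.     -1.    ]
 [-1.     -0.0011 -0.0001]]
bar [ 0.5647 -0.199   0.059 ] [ 0.5577 -0.1947  0.059 ] [ 0.5598 -0.2013  0.0542]
sh [ 0.5632 -0.1993  0.034 ] [ 0.5577 -0.1954  0.034 ] [ 0.5617 -0.1969  0.034 ]
stud [0.5698 0.0648 0.104 ] [0.5656 0.0683 0.104 ] [0.568  0.0654 0.104 ] [0.567  0.0643 0.1009]
[[ 0.5499 -0.2138  0.059 ]
 [ 0.544  -0.1999  0.059 ]
 [ 0.579  -0.185   0.059 ]
 [ 0.5848 -0.1982  0.059 ]]
0.03813183745032944 23.555077076647354
[-0.0338 -0.0177  0.    ] -152.41938441573234
```

```bash
cat >>h.py <<'E'
def rows(pose,dst,yaw_d,n,ang_per):
    "per-row tool-frame scaled numbers: n rows, straight line, equal turns about tool x (rad total yaw_d)"
    p=np.array(pose[0],float);R=Ro.from_euler("xyz",pose[1]);st=(np.array(dst)-p)/n;out=[]
    for i in range(n):
        s=R.inv().apply(st)/.75; t=yaw_d/n/(2*np.pi)
        out.append([round(t,4),0,0]+[round(v,4) for v in s]); R=R*Ro.from_rotvec([yaw_d/n,0,0])
    return out
E
python3 - <<'E'
from h import *
np.set_printoptions(precision=4,suppress=True)
for uv in[(202,184),(251,181),(275,222)]: print(atz("scene",uv,.05))
p0=([0.6248,0.0001,0.2141],[-1.6851,1.5697,3.0273])
for r in rows(p0,(.561,-.198,.20),np.radians(64.5),7,0):print(r)
E
```

```text
[ 0.4994 -0.2787  0.05  ]
[ 0.4741 -0.1694  0.05  ]
[ 0.5743 -0.0935  0.05  ]
[np.float64(0.0256), 0, 0, np.float64(0.0027), np.float64(-0.0121), np.float64(0.0377)]
[np.float64(0.0256), 0, 0, np.float64(0.0027), np.float64(-0.006), np.float64(0.0392)]
[np.float64(0.0256), 0, 0, np.float64(0.0027), np.float64(0.0004), np.float64(0.0396)]
[np.float64(0.0256), 0, 0, np.float64(0.0027), np.float64(0.0067), np.float64(0.0391)]
[np.float64(0.0256), 0, 0, np.float64(0.0027), np.float64(0.0129), np.float64(0.0375)]
[np.float64(0.0256), 0, 0, np.float64(0.0027), np.float64(0.0187), np.float64(0.0349)]
[np.float64(0.0256), 0, 0, np.float64(0.0027), np.float64(0.0241), np.float64(0.0315)]
```

play_rows([
  [[0.0256,0,0,0.0027,-0.0121,0.0377,-1],[0.0256,0,0,0.0027,-0.006,0.0392,-1],[0.0256,0,0,0.0027,0.0004,0.0396,-1],[0.0256,0,0,0.0027,0.0067,0.0391,-1],[0.0256,0,0,0.0027,0.0129,0.0375,-1],[0.0256,0,0,0.0027,0.0187,0.0349,-0.5],[0.0256,0,0,0.0027,0.0241,0.0315,-0.3],[0,0,0,0,0,0,-0.3]],
])

```text
t: 1.15
eef_pos: [0.5555, -0.2023, 0.1977]
ee_rot: [-0.724, 1.567, 2.827]
contact_force: [-0.2, 0.0, -0.8]
gripper_width: 0.0708
```

```bash
cat >>h.py <<'E'
def look(n,f):
    from station import sense,snapshot
    import cv2
    s=sense();p=snapshot(n);cv2.imwrite(f"pics/{f}.png",p["color"][:,:,::-1])
    print("t",s["t"],"pos",np.round(s["eef_pos"],4),"rot",np.round(s["ee_rot"],4),"F",np.round(s["contact_force"],2),"w",round(s["gripper_width"],4))
    print(np.round(Ro.from_euler("xyz",s["ee_rot"]).as_matrix(),3).tolist())
E
python3 -c "
from h import *
look('wrist','w1')"
```

```text
t 1.15 pos [ 0.5555 -0.2023  0.1977] rot [-0.7244  1.5665  2.8271] F [-0.15  0.05 -0.85] w 0.0708
[[-0.004, 0.399, -0.917], [0.001, -0.917, -0.399], [-1.0, -0.003, 0.003]]
```

View pics/w1.png

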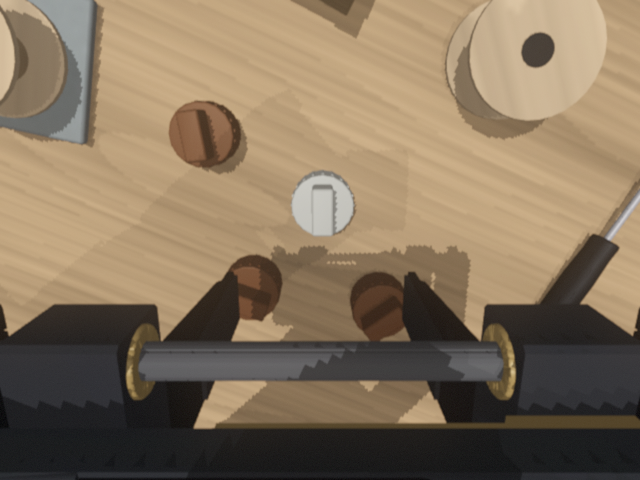

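```bash
python3 -c "
import cv2
a=cv2.imread('pics/w1.png')
cv2.imwrite('pics/w1c.png',cv2.resize(a[160:245,280:365],(595,595),interpolation=cv2.INTER_CUBIC))"
```

```text
(no output)
```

View pics/w1c.png

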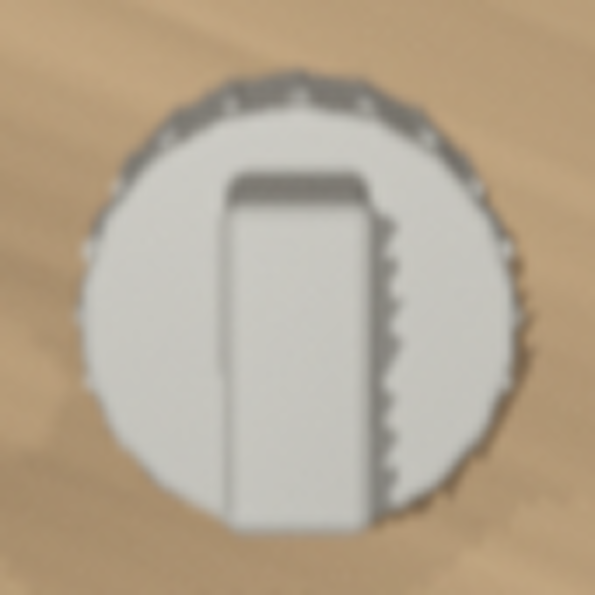

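```bash
python3 - <<'E'
from h import *
np.set_printoptions(precision=4,suppress=True)
p=([0.5555,-0.2023,0.1977],[-0.7244,1.5665,2.8271])
print(atz("wrist",(322.7,212.4),.059,p),atz("wrist",(322.6,205.6),.034,p))
R=Ro.from_euler("xyz",p[1])
for uv,z in(((322.7,212.4),.059),((322.6,205.6),.034)): print(R.inv().apply(atz("wrist",uv,z,p)-p[0])) 
E
```

```text
[ 0.5609 -0.201   0.059 ] [ 0.5608 -0.201   0.034 ]
[ 0.1387  0.0014 -0.006 ]
[ 0.1637  0.0014 -0.0059]
```

play_rows([
  [[0,0.0005,0.0005,0.04,0.0019,-0.008,-0.3],[0,0,0,0.06,0,0,-0.3],[0,0,0,0.06,0,0,-0.3],[0,0,0,0,0,0,-0.3]],
])

```text
t: 1.7
eef_pos: [0.5641, -0.1966, 0.076]
ee_rot: [2.478, 1.568, -0.237]
contact_force: [-0.5, 0.2, 0.2]
gripper_width: 0.0617
```

```bash
python3 -c "
from h import *
look('wrist','w2')"
```

```text
t 1.7 pos [ 0.5641 -0.1966  0.076 ] rot [ 2.4785  1.5678 -0.2367] F [-0.49  0.17  0.21] w 0.0617
[[0.003, 0.414, -0.91], [-0.001, -0.91, -0.414], [-1.0, 0.002, -0.002]]
```

View pics/w2.png

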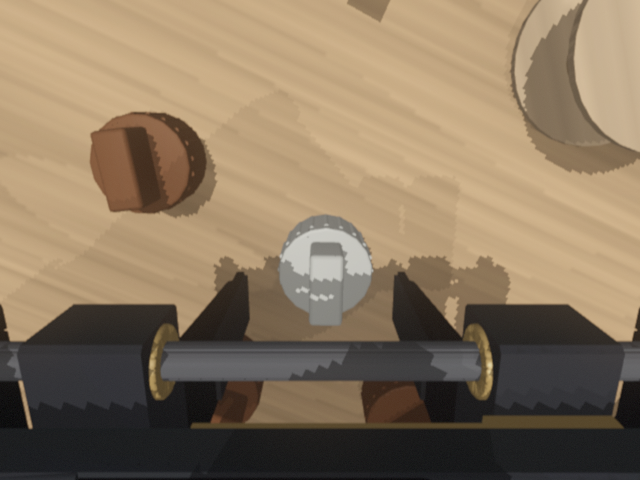

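```bash
python3 - <<'E'
from h import *
np.set_printoptions(precision=4,suppress=True)
p=([0.5641,-0.1966,0.076],[2.4785,1.5678,-0.2367])
R=Ro.from_euler("xyz",p[1])
for uv,z in(((326,289),.059),((326,270),.034)):
    q=atz("wrist",uv,z,p); print(q,R.inv().apply(q-p[0])) 
E
```

```text
[ 0.5617 -0.2004  0.059 ] [0.017  0.0025 0.0038]
[ 0.5622 -0.2006  0.034 ] [0.042  0.0028 0.0035]
```

play_rows([
  [[0,0,0,0,0.0033,0.005,-0.3],[0,0,0,0.03,0,0,-0.3],[0,0,0,0.017,0,0,-0.3],[0,0,0,0,0,0,-0.3]],
])

```text
t: 2.25
eef_pos: [0.5662, -0.2021, 0.0489]
ee_rot: [2.305, 1.554, -0.407]
contact_force: [0.1, 1.3, 0.4]
gripper_width: 0.0619
```

```bash
python3 -c "
from h import *
look('wrist','w3')
from station import sense
s=sense();print(np.round(s['joint_positions'],4),np.round(s['qd'],4))"
```

```text
t 2.25 pos [ 0.5662 -0.2021  0.0489] rot [ 2.3049  1.5544 -0.4073] F [0.1  1.34 0.41] w 0.0619
[[0.015, 0.416, -0.909], [-0.006, -0.909, -0.416], [-1.0, 0.012, -0.011]]
[-4.530e-01  6.570e-01  1.776e+00  1.100e-03  6.915e-01  6.874e-01] [ 0.0008 -0.0059 -0.0022  0.0002  0.0021  0.001 ]
```

View pics/w3.png

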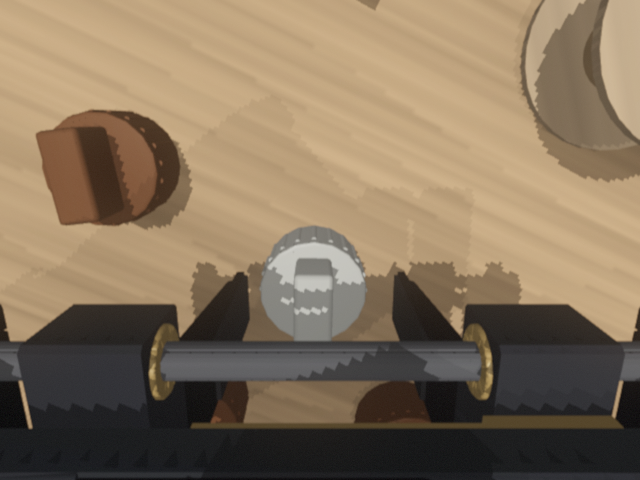

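play_rows([
  [[0,-0.0017,-0.0019,0,-0.0045,0.0048,-0.3],[0,0,0,0,0,0,-0.3]],
])

```text
t: 2.55
eef_pos: [0.5619, -0.2008, 0.0508]
ee_rot: [2.264, 1.569, -0.448]
contact_force: [-0.4, 0.3, -0.2]
gripper_width: 0.0619
```

```bash
cat >>h.py <<'E'
def togo(p,down=(0,0,-1)):
    from station import sense
    s=sense();R=Ro.from_euler("xyz",s["ee_rot"]);d=R.inv().apply(down)
    w=np.cross([1,0,0],d)
    print("t",s["t"],"pos",np.round(s["eef_pos"],4),"F",np.round(s["contact_force"],2),"M",np.round(s["wrist_torque"],2),"w",round(s["gripper_width"],4))
    print("tilt scaled",np.round(w/2/np.pi,4),"deg",np.degrees(np.linalg.norm(w)),"shift mm",np.round(1e3*R.inv().apply(np.array(p)-s["eef_pos"]),2),"scaled",np.round(R.inv().apply(np.array(p)-s["eef_pos"])/.75,4),"yaw y-axis",np.degrees(np.arctan2(*R.as_matrix()[[1,0],1])))
E
python3 -c "
from h import *
togo((.5615,-.2005,.037))"
```

```text
t 2.55 pos [ 0.5619 -0.2008  0.0508] F [-0.37  0.26 -0.23] M [ 0.02  0.06 -0.01] w 0.0619
tilt scaled [ 0.     -0.0002 -0.0002] deg 0.09998825709761025 shift mm [13.76 -0.47  0.22] scaled [ 0.0183 -0.0006  0.0003] yaw y-axis -65.38914128683312
```

play_rows([
  [[0,0,0,0.018,0,0,-0.3],[0,0,0,0,0,0,-0.3]],
])

```text
t: 2.8
eef_pos: [0.5619, -0.2008, 0.0366]
ee_rot: [2.276, 1.569, -0.436]
contact_force: [-0.6, 0.4, -0.5]
gripper_width: 0.0618
```

```bash
python3 -c "
from h import *
togo((.5615,-.2005,.037))"
```

```text
t 2.8 pos [ 0.5619 -0.2008  0.0366] F [-0.59  0.39 -0.46] M [0.02 0.12 0.03] w 0.0618
tilt scaled [ 0.     -0.0002 -0.0003] deg 0.12488799898309116 shift mm [-0.39 -0.5   0.26] scaled [-0.0005 -0.0007  0.0003] yaw y-axis -65.38887700587254
```

Close, gripping at 45 N.

play_rows([
  [[0,0,0,0,0,0,1],[0,0,0,0,0,0,1],[0,0,0,0,0,0,1],[0,0,0,0,0,0,1],[0,0,0,0,0,0,1],[0,0,0,0,0,0,1]],
], squeeze=45)

```text
t: 3.55
eef_pos: [0.562, -0.2009, 0.0366]
ee_rot: [2.276, 1.569, -0.436]
contact_force: [-0.6, -0.1, 0.2]
gripper_width: 0.016
```

```bash
python3 -c "
from h import *
togo((.5615,-.2005,.037));look('wrist','w4');look('side','s4')
import cv2
a=cv2.imread('pics/w4.png')[180:400,200:440];b=cv2.imread('pics/s4.png')[150:280,290:430]
cv2.imwrite('pics/c4.png',cv2.hconcat([cv2.resize(a,(400,400)),cv2.resize(b,(400,400))]))"
```

```text
t 3.55 pos [ 0.562  -0.2009  0.0366] F [-0.61 -0.13  0.17] M [0.02 0.06 0.01] w 0.016
tilt scaled [ 0.     -0.0002 -0.0003] deg 0.12470307859757424 shift mm [-0.38 -0.57  0.32] scaled [-0.0005 -0.0008  0.0004] yaw y-axis -65.38458225043077
t 3.55 pos [ 0.562  -0.2009  0.0366] rot [ 2.2758  1.5686 -0.4361] F [-0.61 -0.13  0.17] w 0.016
[[0.002, 0.417, -0.909], [-0.001, -0.909, -0.417], [-1.0, 0.002, -0.001]]
t 3.6 pos [ 0.562  -0.2009  0.0366] rot [ 2.2855  1.5686 -0.4265] F [-0.21  0.84 -0.4 ] w 0.0155
[[0.002, 0.416, -0.909], [-0.001, -0.909, -0.417], [-1.0, 0.002, -0.001]]
```

View pics/c4.png

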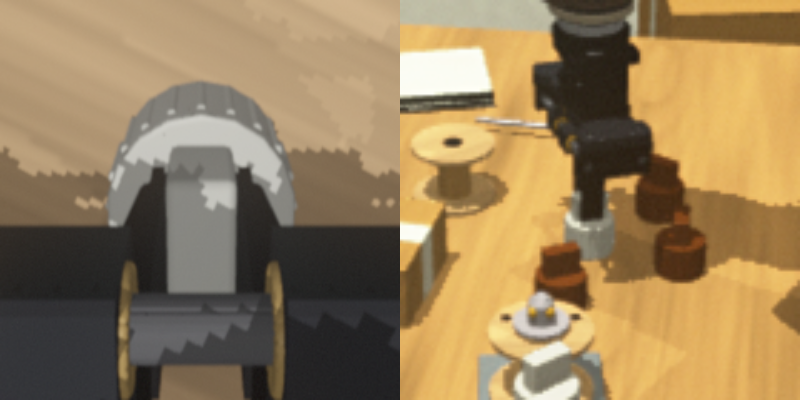

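play_rows([
  [[0,0,0,0.0,0,0,1],[0,0,0,-0.05,0,0,1],[0,0,0,-0.06,0,0,1],[0,0,0,-0.06,0,0,1],[0,0,0,-0.06,0,0,1],[0,0,0,0,0,0,1]],
])

```text
t: 4.4
eef_pos: [0.5614, -0.2006, 0.2137]
ee_rot: [2.454, 1.571, -0.258]
contact_force: [0.4, -0.1, -1.5]
gripper_width: 0.0159
```

```bash
python3 -c "
from h import *
togo((.634,.04,.205))"
```

```text
t 4.4 pos [ 0.5614 -0.2006  0.2137] F [ 0.35 -0.11 -1.47] M [0.03 0.12 0.  ] w 0.0159
tilt scaled [ 0. -0. -0.] deg 0.011613939201178673 shift mm [   8.68 -188.54 -166.21] scaled [ 0.0116 -0.2514 -0.2216] yaw y-axis -65.3936047865758
```

play_rows([
  [[0,0,0,0,-0.05,-0.0443,1],[0,0,0,0,-0.05,-0.0443,1],[0,0,0,0,-0.05,-0.0443,1],[0,0,0,0,-0.05,-0.0443,1],[0,0,0,0,-0.05,-0.0443,1],[0,0,0,0,0,0,1],[0,0,0,0,0,0,1]],
])

```text
t: 5.28
eef_pos: [0.6341, 0.0456, 0.2063]
ee_rot: [-0.486, 1.562, 3.083]
contact_force: [-0.9, -0.5, 0.0]
gripper_width: 0.0155
```

```bash
python3 -c "
from h import *
togo((.634,.04,.205));look('wrist','w5')"
```

```text
t 5.275 pos [0.6341 0.0456 0.2063] F [-0.88 -0.53  0.  ] M [ 0.01  0.12 -0.02] w 0.0155
tilt scaled [-0.      0.0012  0.0006] deg 0.49283725562264225 shift mm [1.32 5.09 2.45] scaled [0.0018 0.0068 0.0033] yaw y-axis -65.51621955943662
t 5.275 pos [0.6341 0.0456 0.2063] rot [-0.4857  1.5622  3.0832] F [-0.88 -0.53  0.  ] w 0.0155
[[-0.009, 0.414, -0.91], [0.001, -0.91, -0.414], [-1.0, -0.004, 0.008]]
```

View pics/w5.png

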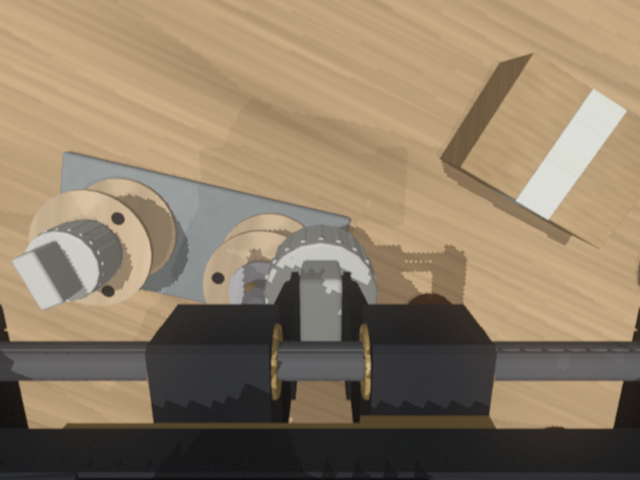

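play_rows([
  [[0,0.0012,0.0006,0,0.02,-0.043,1],[0,0,0,0,0.02,-0.043,1],[0,0,0,0,0,0,1],[0,0,0,0,0,0,1]],
])

```text
t: 5.82
eef_pos: [0.7054, 0.0398, 0.205]
ee_rot: [-0.447, 1.568, 3.116]
contact_force: [-0.2, 0.3, -1.3]
gripper_width: 0.0159
```

```bash
python3 -c "
from h import *
togo((.568,.064,.205));look('wrist','w6')"
```

```text
t 5.825 pos [0.7054 0.0398 0.205 ] F [-0.22  0.35 -1.34] M [ 0.04  0.07 -0.02] w 0.0159
tilt scaled [-0.      0.0003  0.0002] deg 0.13468000385402332 shift mm [  0.37 -78.27 115.46] scaled [ 0.0005 -0.1044  0.1539] yaw y-axis -65.8554865710556
t 5.825 pos [0.7054 0.0398 0.205 ] rot [-0.4474  1.5684  3.1156] F [-0.22  0.35 -1.34] w 0.0159
[[-0.002, 0.409, -0.913], [0.0, -0.913, -0.409], [-1.0, -0.001, 0.002]]
```

View pics/w6.png

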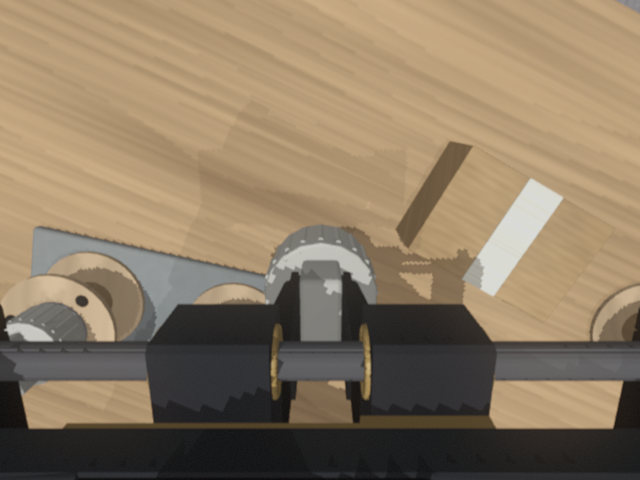

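```bash
python3 -c "
from h import *
togo((.52,.01,.205))"
```

```text
t 5.875 pos [0.7053 0.0398 0.2051] F [ 0.28  0.08 -1.46] M [0.02 0.09 0.03] w 0.0156
tilt scaled [-0.      0.0003  0.0001] deg 0.12806190044094742 shift mm [  0.54 -48.6  181.33] scaled [ 0.0007 -0.0648  0.2418] yaw y-axis -65.85512045734094
```

play_rows([
  [[0,0.0002,0.0001,0,-0.016,0.06,1],[0,0,0,0,-0.016,0.06,1],[0,0,0,0,-0.016,0.06,1],[0,0,0,0,-0.016,0.06,1],[0,0,0,0,0,0,1],[0,0,0,0,0,0,1]],
])

```text
t: 6.62
eef_pos: [0.5112, 0.0083, 0.2063]
ee_rot: [2.2, 1.57, -0.523]
contact_force: [0.9, -0.2, -1.0]
gripper_width: 0.016
```

```bash
python3 -c "
from h import *
togo((.568,.064,.205));look('wrist','w7')"
```

```text
t 6.625 pos [0.5112 0.0083 0.2063] F [ 0.86 -0.22 -0.98] M [-0.01  0.09  0.03] w 0.016
tilt scaled [ 0.     -0.0001 -0.0001] deg 0.040147182451707245 shift mm [  1.27 -27.73 -74.59] scaled [ 0.0017 -0.037  -0.0994] yaw y-axis -65.9647394559412
t 6.625 pos [0.5112 0.0083 0.2063] rot [ 2.1995  1.5701 -0.5226] F [ 0.86 -0.22 -0.98] w 0.016
[[0.001, 0.407, -0.913], [-0.0, -0.913, -0.407], [-1.0, 0.001, -0.0]]
```

View pics/w7.png

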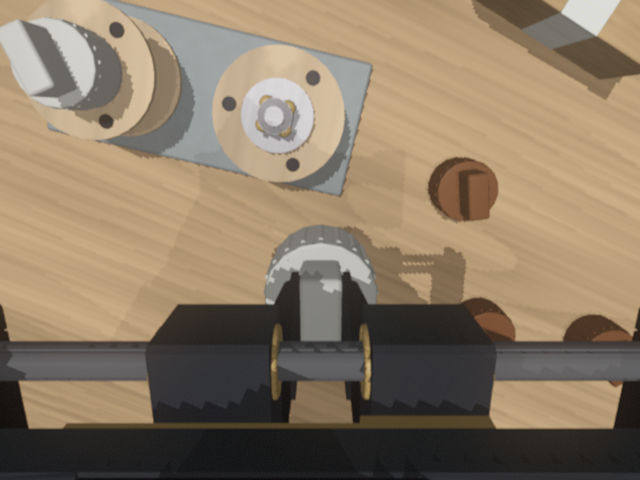

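```bash
python3 -c "
import cv2
a=cv2.imread('pics/w7.png')
cv2.imwrite('pics/w7c.png',cv2.resize(a[70:165,235:330],(380*2-95,665),interpolation=cv2.INTER_CUBIC)[:600])
b=cv2.resize(a[215:350,250:390],None,fx=4,fy=4,interpolation=cv2.INTER_CUBIC);cv2.imwrite('pics/w7d.png',b)"
```

```text
(no output)
```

View pics/w7c.png

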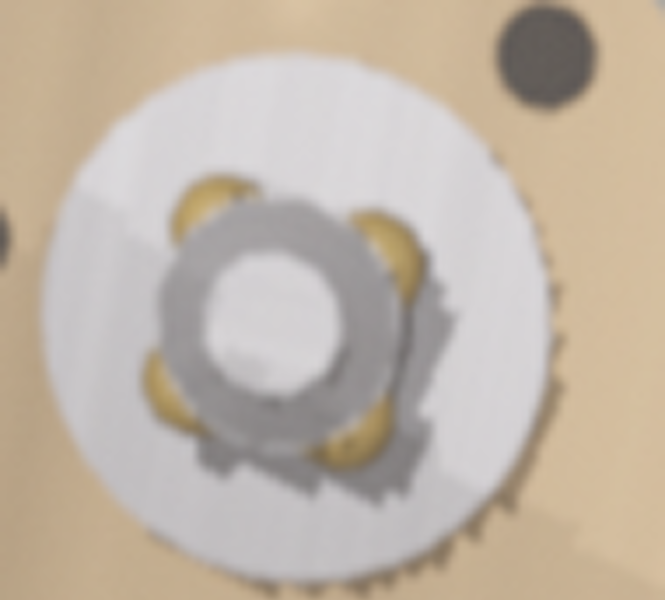

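View pics/w7d.png

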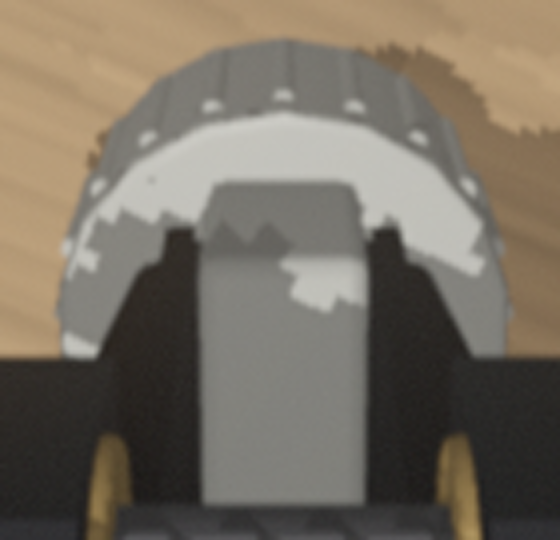

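```bash
python3 - <<'E'
from h import *
np.set_printoptions(precision=4,suppress=True)
p=([0.5112,0.0083,0.2063],[2.1995,1.5701,-0.5226])
print("stud",atz("wrist",(273.9,116.1),.104,p),"washer",atz("wrist",(277.4,115.3),.082,p))
c=cal["wrist"];T=np.array(c["T_tool_cam"])
def tool(uv,x):
    d=T[:3,:3]@np.linalg.inv(c["K"])@[*uv,1];return T[:3,3]+d*(x-T[0,3])/d[0]
print("shoulder far edge",tool((321,243.2),.0026),"bar far edge",tool((321,279.5),-.0224))
print("bar L/R",tool((250+200/4,279.5),-.0224),tool((250+366/4,279.5),-.0224))
print("bar base far",tool((321,215+183/4),.0026),"skirt mouth far edge",tool((321,215+40/4),.0366))
E
```

```text
stud [0.5676 0.065  0.104 ] washer [0.568  0.0652 0.082 ]
shoulder far edge [ 0.0026  0.0001 -0.023 ] bar far edge [-0.0224  0.0001 -0.0165]
bar L/R [-0.0224 -0.0076 -0.0165] [-0.0224  0.0077 -0.0165]
bar base far [ 0.0026  0.0001 -0.0152] skirt mouth far edge [ 0.0366  0.0001 -0.0223]
```

```bash
python3 -c "
from h import *
togo((.5693,.0658,.18))"
```

```text
t 6.675 pos [0.5112 0.0084 0.2061] F [-0.42 -0.68 -0.12] M [ 0.03  0.08 -0.02] w 0.0157
tilt scaled [ 0.     -0.     -0.0001] deg 0.021084304501581337 shift mm [ 26.09 -28.81 -76.45] scaled [ 0.0348 -0.0384 -0.1019] yaw y-axis -65.95853222444588
```

play_rows([
  [[0,0,0,0,-0.018,-0.048,1],[0,0,0,0,-0.018,-0.048,1],[0,0,0,0,0,0,1],[0,0,0,0.03,0,0,1],[0,0,0,0,0,0,1]],
])

```text
t: 7.3
eef_pos: [0.5694, 0.0637, 0.1823]
ee_rot: [1.031, 1.57, -1.691]
contact_force: [-0.3, -0.1, -0.5]
gripper_width: 0.0162
```

```bash
python3 -c "
from h import *
togo((.5693,.0658,.16))"
```

```text
t 7.3 pos [0.5694 0.0637 0.1823] F [-0.3  -0.12 -0.48] M [ 0.03  0.11 -0.01] w 0.0162
tilt scaled [ 0.      0.     -0.0001] deg 0.032975083726782504 shift mm [22.25 -1.95 -0.81] scaled [ 0.0297 -0.0026 -0.0011] yaw y-axis -65.95226013101463
```

play_rows([
  [[0,0,0,0,-0.0026,-0.0011,1],[0,0,0,0,0,0,1],[0,0,0,0.028,0,0,1],[0,0,0,0,0,0,1],[0,0,0,0,0,0,1]],
])

```text
t: 7.92
eef_pos: [0.5705, 0.0651, 0.1647]
ee_rot: [2.574, 1.566, -0.149]
contact_force: [-0.0, -0.0, -0.9]
gripper_width: 0.0158
```

```bash
python3 -c "
from h import *
togo((.5693,.0658,.15));look('side','s8');look('scene','c8')
import cv2
a=cv2.imread('pics/s8.png')[190:310,280:400];b=cv2.imread('pics/c8.png')[160:270,290:400]
cv2.imwrite('pics/v8.png',cv2.hconcat([cv2.resize(a,(400,400)),cv2.resize(b,(400,400))]))"
```

```text
t 7.925 pos [0.5705 0.0651 0.1647] F [-0.03 -0.02 -0.87] M [ 0.01  0.07 -0.06] w 0.0158
tilt scaled [ 0.     -0.0006 -0.0004] deg 0.2682401115135145 shift mm [14.68 -1.13  0.91] scaled [ 0.0196 -0.0015  0.0012] yaw y-axis -65.99974509146804
t 7.925 pos [0.5705 0.0651 0.1647] rot [ 2.5738  1.5661 -0.1489] F [-0.03 -0.02 -0.87] w 0.0158
[[0.005, 0.407, -0.914], [-0.001, -0.914, -0.407], [-1.0, 0.003, -0.004]]
t 7.975 pos [0.5704 0.0652 0.1646] rot [ 2.5689  1.5663 -0.1538] F [-0.26  0.01 -0.97] w 0.0157
[[0.004, 0.407, -0.914], [-0.001, -0.914, -0.407], [-1.0, 0.002, -0.004]]
```

View pics/v8.png

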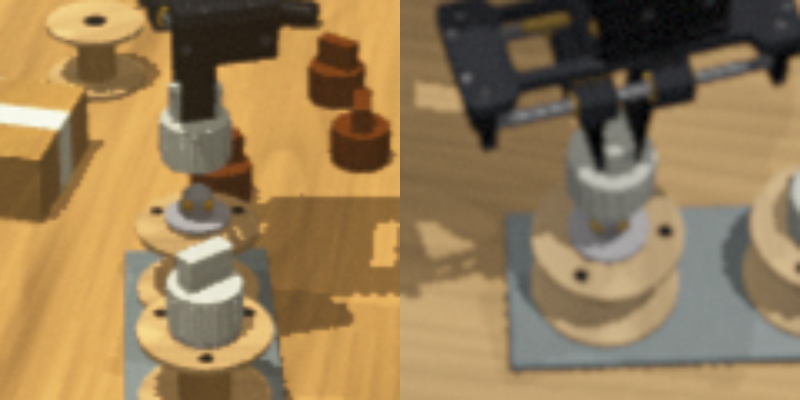

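```bash
python3 - <<'E'
from h import *
def proj(n,X):
    c=cal[n];q=np.array(c["K"])@(np.array(c["R"])@X+np.array(c["t"]));return q[:2]/q[2]
for n in("side","scene"):
    s=proj(n,[.5677,.0651,.100]);print(n,"stud",s)
    for X in([.5704,.0652,.145],[.5704-.0016,.0652-.0007,.145],[.5677,.0651,.145]):print("  cap?",X,proj(n,X)-s)
    print("dx,dy 1mm",proj(n,[.5687,.0651,.145])-proj(n,[.5677,.0651,.145]),proj(n,[.5677,.0661,.145])-proj(n,[.5677,.0651,.145]))
E
python3 -c "
import cv2
a=cv2.imread('pics/s8.png')[210:270,310:370];b=cv2.imread('pics/c8.png')[185:240,320:375]
cv2.imwrite('pics/v9.png',cv2.hconcat([cv2.resize(a,(400,400),interpolation=2),cv2.resize(b,(400,400),interpolation=2)]))"
```

```text
side stud [338.65448018 247.49192217]
  cap? [0.5704, 0.0652, 0.145] [ -1.23074795 -16.47666339]
  cap? [0.5688, 0.06449999999999999, 0.145] [ -0.51118678 -16.57100094]
  cap? [0.5677, 0.0651, 0.145] [ -0.0891496  -16.41378361]
dx,dy 1mm [-0.42040086 -0.03090325] [-0.06708992  0.20565967]
scene stud [347.59321067 216.69159606]
  cap? [0.5704, 0.0652, 0.145] [  0.60340527 -10.62210136]
  cap? [0.5688, 0.06449999999999999, 0.145] [  0.36893339 -11.31139932]
  cap? [0.5677, 0.0651, 0.145] [  0.73076773 -11.71747711]
dx,dy 1mm [-0.06505714  0.40311252] [0.48363049 0.06222074]
```

View pics/v9.png

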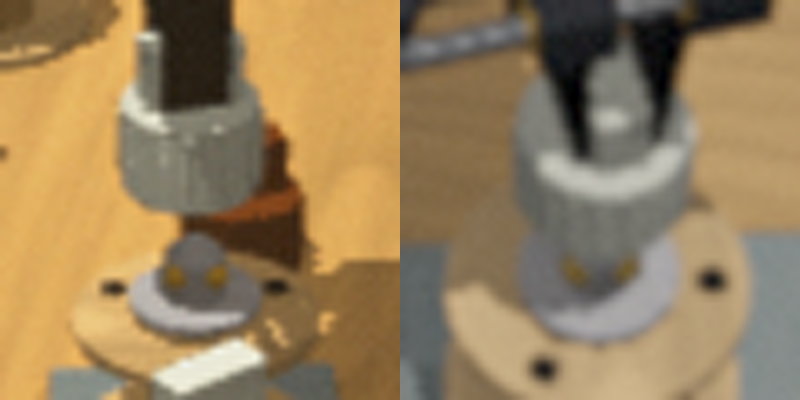

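play_rows([
  [[0,-0.0006,-0.0004,0,-0.0015,0.0012,1],[0,0,0,0,0,0,1],[0,0,0,0.01,0,0,1],[0,0,0,0.01,0,0,1],[0,0,0,0,0,0,1]],
])

```text
t: 8.65
eef_pos: [0.5691, 0.0659, 0.1491]
ee_rot: [3.075, 1.57, 0.353]
contact_force: [0.2, 0.6, -0.7]
gripper_width: 0.0161
```

```bash
python3 -c "
from h import *
togo((.5693,.0658,.135))"
```

```text
t 8.65 pos [0.5691 0.0659 0.1491] F [ 0.16  0.55 -0.69] M [ 0.04  0.11 -0.02] w 0.0161
tilt scaled [ 0.     -0.0001 -0.    ] deg 0.02074429655649336 shift mm [14.05  0.17 -0.15] scaled [ 0.0187  0.0002 -0.0002] yaw y-axis -65.99316372747427
```

play_rows([
  [[0,0,0,0.009,0,0,1],[0,0,0,0.009,0,0,1],[0,0,0,0,0,0,1]],
])

```text
t: 9.02
eef_pos: [0.569, 0.0659, 0.1343]
ee_rot: [-0.981, 1.571, 2.58]
contact_force: [0.4, -0.7, -0.6]
gripper_width: 0.0156
```

```bash
python3 -c "
from h import *
togo((.5693,.0658,.1306))"
```

```text
t 9.025 pos [0.569  0.0659 0.1343] F [ 0.36 -0.75 -0.61] M [-0.01  0.09 -0.01] w 0.0156
tilt scaled [-0.  0.  0.] deg 0.011826200425398935 shift mm [ 3.71  0.21 -0.2 ] scaled [ 0.0049  0.0003 -0.0003] yaw y-axis -65.99097822540419
```

No lateral contact with the underside about 6 mm below the stud top. Next I press through the balls in small steps.

play_rows([
  [[0,0,0,0.005,0,0,1],[0,0,0,0.005,0,0,1]],
])

```text
t: 9.28
eef_pos: [0.5696, 0.0658, 0.1274]
ee_rot: [2.651, 1.569, -0.071]
contact_force: [-2.3, -2.0, 8.8]
gripper_width: 0.0158
```

play_rows([
  [[0,0,0,0.005,0,0,1]],
])

```text
t: 9.4
eef_pos: [0.5694, 0.0657, 0.1237]
ee_rot: [2.57, 1.569, -0.152]
contact_force: [-1.9, -1.0, -1.9]
gripper_width: 0.0155
```

play_rows([
  [[0,0,0,0.005,0,0,1]],
])

```text
t: 9.52
eef_pos: [0.5693, 0.0657, 0.1196]
ee_rot: [2.566, 1.57, -0.156]
contact_force: [0.0, 0.3, -0.3]
gripper_width: 0.0153
```

The push peaked at 8.8 N and then dropped away, as a click should. I keep pressing into the washer.

play_rows([
  [[0,0,0,0.004,0,0,1]],
])

```text
t: 9.65
eef_pos: [0.5694, 0.0657, 0.1165]
ee_rot: [2.627, 1.569, -0.096]
contact_force: [-1.4, 0.8, 5.0]
gripper_width: 0.0157
```

play_rows([
  [[0,0,0,0.004,0,0,1]],
])

```text
t: 9.78
eef_pos: [0.5695, 0.0658, 0.1137]
ee_rot: [2.631, 1.569, -0.091]
contact_force: [-3.5, -0.4, 9.6]
gripper_width: 0.0155
```

```bash
python3 -c "
from h import *
togo((.5693,.0658,.1136))"
```

```text
t 9.775 pos [0.5695 0.0658 0.1137] F [-3.47 -0.42  9.62] M [-0.09  0.77  0.01] w 0.0155
tilt scaled [ 0.     -0.0003 -0.0001] deg 0.10546191754897521 shift mm [ 0.13 -0.12  0.18] scaled [ 0.0002 -0.0002  0.0002] yaw y-axis -65.98316220218096
```

play_rows([
  [[0,0,0,0.004,0,0,1]],
])

```text
t: 9.9
eef_pos: [0.5699, 0.0658, 0.1128]
ee_rot: [2.675, 1.567, -0.048]
contact_force: [-11.5, -0.8, 42.6]
gripper_width: 0.0158
```

```bash
python3 -c "
from h import *
for i in range(4): look('side','s10')
look('scene','c10');look('wrist','w10')
import cv2
a=cv2.imread('pics/s10.png')[200:300,290:390];b=cv2.imread('pics/c10.png')[165:265,300:400]
cv2.imwrite('pics/v10.png',cv2.hconcat([cv2.resize(a,(400,400),interpolation=2),cv2.resize(b,(400,400),interpolation=2)]))"
```

```text
t 9.9 pos [0.5699 0.0658 0.1128] rot [ 2.6748  1.5674 -0.0476] F [-11.47  -0.81  42.65] w 0.0158
[[0.003, 0.407, -0.913], [-0.0, -0.913, -0.407], [-1.0, 0.002, -0.003]]
t 9.95 pos [0.5698 0.0659 0.113 ] rot [ 2.6854  1.5673 -0.0369] F [-9.35  0.14 26.73] w 0.016
[[0.003, 0.407, -0.913], [-0.0, -0.913, -0.407], [-1.0, 0.002, -0.003]]
t 10.0 pos [0.5698 0.0658 0.113 ] rot [ 2.6827  1.5672 -0.0397] F [-7.14 -0.88 26.59] w 0.0156
[[0.004, 0.407, -0.913], [-0.0, -0.913, -0.407], [-1.0, 0.002, -0.003]]
t 10.05 pos [0.5698 0.0658 0.113 ] rot [ 2.6793  1.5671 -0.043 ] F [-8.140e+00 -1.000e-02  2.691e+01] w 0.0156
[[0.004, 0.407, -0.913], [-0.0, -0.913, -0.407], [-1.0, 0.002, -0.003]]
t 10.1 pos [0.5698 0.0658 0.113 ] rot [ 2.6897  1.567  -0.0326] F [-8.74 -0.43 26.76] w 0.0153
[[0.004, 0.407, -0.913], [-0.0, -0.913, -0.407], [-1.0, 0.002, -0.003]]
t 10.15 pos [0.5698 0.0658 0.113 ] rot [ 2.6844  1.567  -0.038 ] F [-8.47 -0.45 26.94] w 0.0156
[[0.004, 0.407, -0.913], [-0.0, -0.913, -0.407], [-1.0, 0.002, -0.003]]
```

View pics/v10.png

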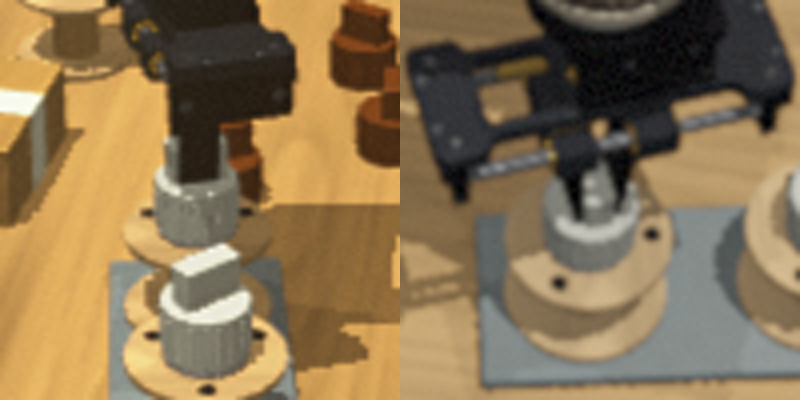

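View pics/c10.png

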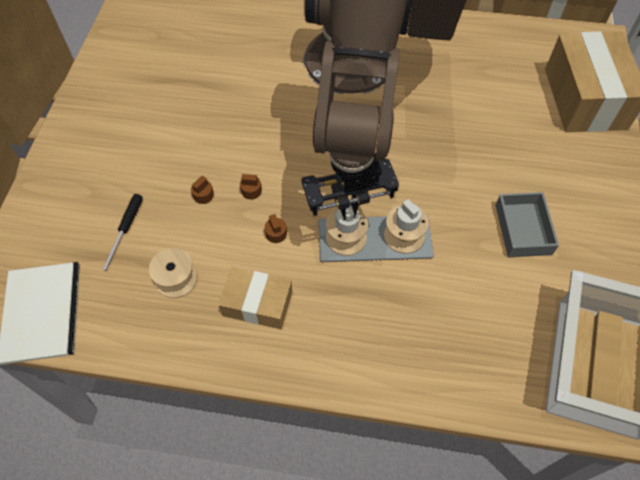

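The picture shows the cap seated on the stud at scene (347,216), with the washer hidden under it. The carton, spare spool, screwdriver, tray and brown caps have not moved. The press is steady at about 27 N with the washer at its stop, so I'm handing in like this.

```bash
python3 -c "
from station import hand_in,sense
print(hand_in());s=sense();print(s['t'],s['eef_pos'],s['contact_force'],s['gripper_width'])"
```

```text
the job is handed in; nothing more can be done
None
the job is handed in; nothing more can be done
```

The loose white cap is on the bare stud, clicked past the catch balls, with the gripper still pressing it down against the sprung washer. The job was handed in like that at about 10 s.

- **Click:** the push peaked at 8.8 N about 13 mm below the stud top, then fell away to nothing by about 21 mm.
- **Washer:** contact came at about 22 mm. The force reached 9.6 N at about 27 mm, so the washer is at or very near its 5 mm stop.
- **Final hold:** a steady push of about 27 N with the position unchanged over 0.25 s, grip set to 45 N, opening about 16 mm.
- **Bystanders:** in the last scene picture the carton, spare spool, screwdriver, tray and brown caps are where they were.

- **Force spike:** the last press step briefly read 42.6 N at the wrist as the washer hit its stop, then settled at 27 N. That is under the 120 N wrist limit. The push went through the fingers and the cap, with nothing seen against the gripper's body.
- **Side load:** about 8 N of sideways force remains in the final hold.
- **Camera disagreement:** the fixed cameras first differed by 4 to 8 mm, so I aligned the cap using the wrist camera. The side and scene views then agreed to within about 1 mm.
- **Not checked:** the washer travel is worked out from the tool height and the push force. It could not be seen in the pictures, and the state could not be read again after hand-in.

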